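# Stop the lathe and clear its tool rest for sanding

## Task

Make the small wood lathe ready for sanding. First set the forward-off-reverse lever on its control box to the centre off position, so that it stays there when let go, without throwing it through to the other direction; then push the tool rest along the bed, away from the chuck, fully home against its stop. Leave the other loose things on the bench where they are.

Things in the scene. Friction and masses are not known exactly. Their poses are not given: they have to be found in the camera images.
- switch_box: grey sheet-steel control box, 130 (x) x 90 (y) x 50 mm high, fixed to the bench; origin at the centre of its underside, z up. The lever stands in a slot on its top and swings in the box's x-z plane about a pivot 50 mm straight above the origin..
- lever (a joint): forward-off-reverse lever, rad: 0 upright = off; starts about +0.45 (forward, leaning to the box's +x, at its end stop); -0.45 = reverse. Sprung over centre: let go within 0.1 rad of upright it stays put; farther out it snaps to the nearer end stop. A shut gripper can push it upright from its leaning side with 2 to 4 N at the knob; it stays against the finger until past the detent.
- lever_knob (a point): centre of the lever's black ball knob, 28 mm across, on a steel rod 12 mm thick, 100 mm from the pivot: 150 mm above the bench when upright, 140 mm at either end stop (43 mm to the side)
- lathe: small benchtop wood lathe, 520 mm long, fixed; origin on the bench under the bed's middle, x along the bed from the headstock (near the robot, x -260 to -130 mm, 120 mm wide, 180 mm tall, carrying chuck and a turned workpiece that ends at x = 10 mm) to the tailstock (x 195 to 255 mm, 150 mm tall); z up. Bed 88 mm wide, 50 mm high.
- rest (a joint): tool rest's slide along the lathe's +x (m): starts between 0 and 0.04 (beside the workpiece); 0.15 is against the stop block on the bed, by the tailstock, the end of its travel. It stays where it is left; about 3 N moves it slowly. Its T bar is 110 mm long along the bed, top 135 mm above the bench.
- rest_handle (a point): point 100 mm above the bench on the tool rest's upright handle: steel rod 16 mm thick, 72 to 122 mm up, with a black ball 28 mm across on top (centre 128 mm up), standing on the rest's arm (45 mm wide, top 72 mm up), 125 mm to the lathe's -y side of the bed's centre line. Pushing it along the lathe's +x slides the rest.
- oil_tin: rectangular oil tin, loose, 100 x 65 x 133 mm high; origin at the centre of its underside
- gouge: turning tool with a round handle, loose, 200 mm long, lying flat; origin under its middle
- blank: square wooden turning blank, loose, 140 x 40 x 40 mm; origin at the centre of its underside
- wax_jar: amber glass jar with a steel lid, loose, 52 mm across, 60 mm high; origin at the centre of its underside
- sanding_block: cork sanding block, loose, 100 x 60 x 32 mm; origin at the centre of its underside
- spindle: turned dark wooden handle standing upright, loose, 44 mm across, 112 mm high; origin at the centre of its underside

How it is judged:
On the way, in this order (a step that is already met when the one before it is completed fails the run):
1. the lever rests at centre off, let go (value of joint lever between -0.12 and 0.12 rad and contact force between the fingers and switch_box below 0.2 N), for 0.3 s.
2. the tool rest is home against its stop (value of joint rest above 0.145 m), for 0.2 s.
At the end, for the whole second after the job is handed in: the lever stands at centre off (within 0.12 rad of upright) and still, and the tool rest is within 5 mm of its stop (value of joint lever between -0.12 and 0.12 rad and value of joint rest above 0.145 m and velocity of joint lever between -0.05 and 0.05 rad/s); the robot touches nothing.
It fails at once if the lever is thrown past off towards reverse (more than 0.2 rad past upright) (value of joint lever below -0.2 rad).
It fails at once if the tool rest is pushed (more than 10 mm) while the lathe is not switched off (distance of rest_handle from where it was at the start of the episode above 0.01 m and (value of joint lever above 0.15 rad or value of joint lever below -0.15 rad)).
It fails at once if another loose thing on the bench is moved more than 30 mm (distance of any of oil_tin, gouge, blank, wax_jar, sanding_block, spindle from where it was at the start of the episode above 0.03 m).
It also fails if it takes over 48 s, if anything falls off the work surface, if the arm or the gripper's body presses on something with over 40 N, if the wrist force passes 120 N, or if a joint passes its speed limit or range.

## Robot

A 7-joint arm with a two-finger parallel gripper is mounted at the origin on the work surface. World frame = base frame: x ahead of the robot, y to its left, z up, the work surface at z = 0. Lengths are in m, angles in rad, forces in N, time in s.
With the tool pointing down it reaches from about 0.4 to 0.85 m from the base axis. Payload 4.5 kg.
Tool frame: the origin (TCP) lies midway between the tips of the shut fingers; the grasp point (between the pads) lies 19 mm behind it; z points along the fingers, y is the line along which they close (so a half turn about z gives the same grasp; the last joint's range is limited). The gripper opens to 85 mm and grips with 20 to 120 N. Pads are 22 mm wide; open, the fingers measure 114 mm over their backs; the gripper's body (76 mm by 85 mm) begins 54 mm behind the grasp point. The pads swing forward as they close: fully open they stand 13 mm farther back than shut.
Start: joints at [-1.097, 0.689, -0.195, 1.565, 0.157, 0.902, -0.215], TCP at [0.266, 0.566, 0.231] pointing down, gripper open.
Joint ranges: [-3.01, 3.01], [-0.46, 2.08], [-1.47, 1.51], [0.13, 2.56], [-1, 4.14], [0.04, 2.09], [-2.66, 2.66]. Speed limits (rad/s): [2.57, 2.57, 3.14, 3.14, 3.14, 3.14, 3.14].

## Interface

Orientations are given as a unit quaternion [w, x, y, z].
In Python, from station import r, eyes gives the robot as it stands (r), with the cameras (eyes).
- The arm moves only by the shell command python3 inch.py 'ROWS' [FORCE]. ROWS is rows parted by semicolons, their numbers by spaces, 1 to 8 of them, each of 7 numbers: dx, dy, dz in m, then a rotation vector rx, ry, rz in rad, then the finger opening in m; each row is the pose to reach, as a shift and turn from the pose commanded when the command began, along the tool's axes at that moment; what a row does not reach only later rows make up. A row lasts 1/12 s, in which the tool goes at most 0.0417 m and 0.125 rad, less where a joint would pass 70% of its speed; a pose out of reach is approached as far as the arm can. The fingers move at their own pace and stop on an object; FORCE is the grip in N (left out, the last holds). Time passes only in rows, so rows that do not move let the fingers close. It prints the time, the measured TCP pose, the force, the opening and the grip force at its end.
- r.get_obs(): the state, without advancing time (a new reading comes with each control period).
- eyes.camera(name): name is "scene" or "top" or "wrist"; returns the picture (384x512x3 uint8, red, green, blue); there is no depth.
- eyes.calibration(name): a dict with "fx", "fy", "cx", "cy" (pixels), "k1" (the pictures are not rectified: a ray, as slopes to the right and down, at radius r is drawn at 1 + k1 r^2 times it, then the intrinsics apply), "R" (3x3) and "t" (3): a world point X has camera coordinates R X + t; the wrist camera has in their place "tool_from_camera" (4x4, takes a point from camera to tool coordinates, whose origin is the TCP and whose axes are the flange's). Camera axes: x right, y down, z forward; pixel columns grow to the right and rows downward; lengths in m; the calibration is good to about 2 mm. A picture is of the moment at which its call begins: read the wrist's pose just before it. calibration takes no time and is no camera call.
- r.hand_in(): hands the job in; it is judged then, once.
The state is a dict: "clock": time; "joint_positions": joint angles; "qvel": joint speeds; "joint_torque": joint torques, N m; "tool_pos": TCP position; "eef_rot": TCP orientation; "contact_force": force on the tool from outside, world axes, zero at the start; "moment": the same for the moment, N m; "opening": finger opening in m; "grasp_force": force on a finger pad.
Only numpy, scipy, OpenCV 4.12 (cv2) and the standard library are available. Lean on these libraries where they do the work, as an engineer would, in place of code of your own. Each camera call takes 0.05 s, during which the arm holds its last target. There are 200 camera calls.

## Working session

There is one attempt and no reset: what is moved stays moved. The work goes in short steps, Python scripts to look and compute and a shell command to move; the robot and the scene stay as the last step left them, time stands still between calls to the robot, and variables do not carry over. Pictures are saved under pics/ and viewed, at most 10 in all, crops included, and the job is handed in when it is done.

```bash
ls; mkdir -p pics
python3 - <<'E'
from station import r, eyes
import cv2
for n in("scene","top"):
    cv2.imwrite(f"pics/{n}0.png",eyes.camera(n)[:,:,::-1]); c=eyes.calibration(n); print(n,c)
o=r.get_obs();print(o["tool_pos"],o["eef_rot"],o["clock"])
E
```

```text
inch.py
pics
station.py
scene {'fx': 436.07701175406294, 'fy': 436.07701175406294, 'cx': 248.9529621395086, 'cy': 185.47171668654548, 'k1': -0.0777096569732403, 'R': array([[-0.87369979,  0.48587207, -0.0240211 ],
       [ 0.31356478,  0.5247283 , -0.79141478],
       [-0.37192179, -0.69899109, -0.61080737]]), 't': array([ 0.54259227, -0.0671615 ,  1.54226014])}
top {'fx': 362.97893411287873, 'fy': 362.97893411287873, 'cx': 252.43483389629137, 'cy': 199.30238064033193, 'k1': -0.019320511548261598, 'R': array([[-0.02530374, -0.99953896, -0.01678071],
       [-0.99326722,  0.02703613, -0.11264665],
       [ 0.1130484 ,  0.01381735, -0.9934934 ]]), 't': array([-0.04037426,  0.57834417,  0.96593484])}
[0.26589268 0.56499204 0.23056017] [-1.36059710e-04  2.18109179e-01  9.75924027e-01 -8.13050464e-04] 0.1
```

View pics/scene0.png

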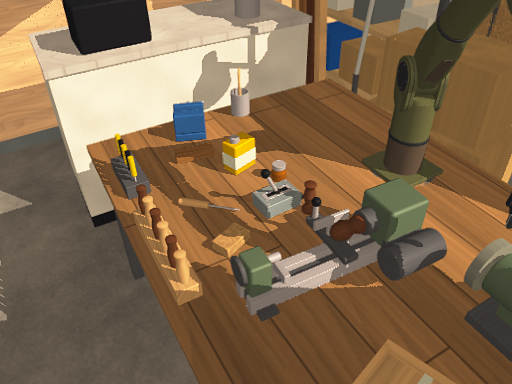

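View pics/top0.png

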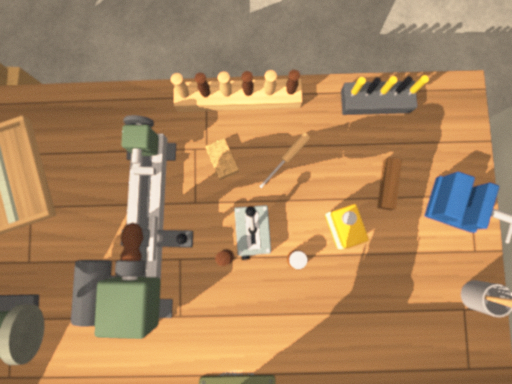

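Run:
```python
import cv2,numpy as np
a=cv2.imread("pics/top0.png")[190:280,160:290]; b=cv2.imread("pics/scene0.png")[155:265,235:365]
a=cv2.resize(a,None,fx=6,fy=6,interpolation=2)[:540,:780]
cv2.imwrite("pics/ct.png",a); cv2.imwrite("pics/cs.png",cv2.resize(b,None,fx=5,fy=5,interpolation=2))
```

```text
(no output)
```

View pics/ct.png

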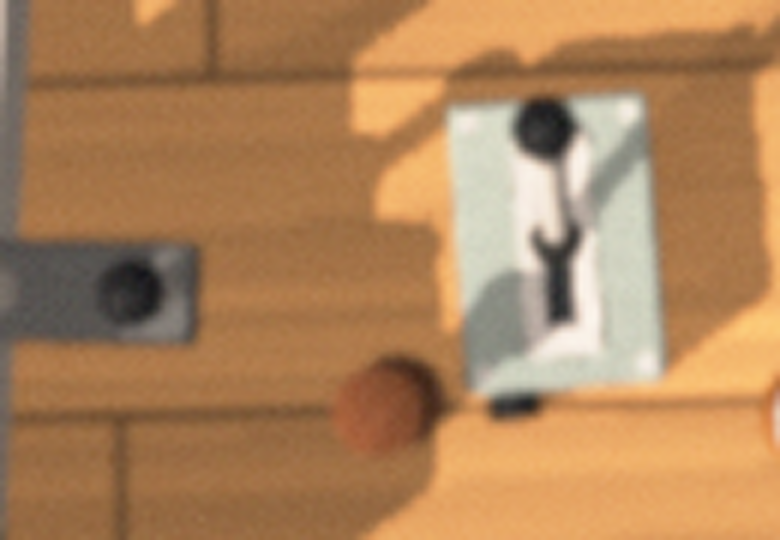

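View pics/cs.png

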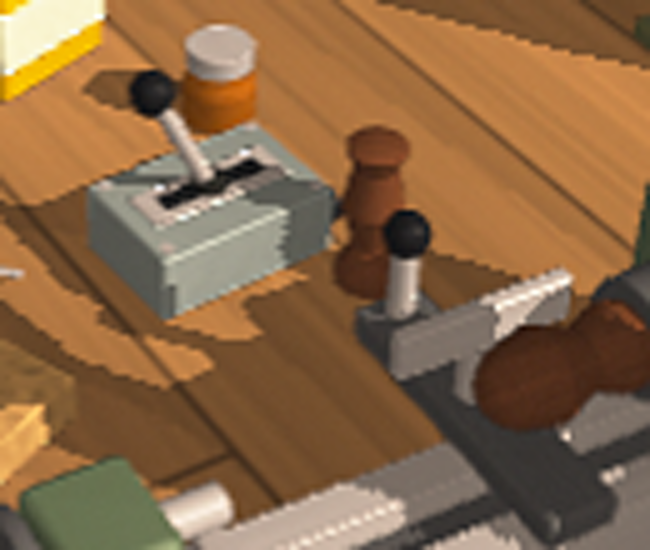

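```bash
cat > h.py <<'E'
from station import r, eyes
import numpy as np
def ray(n,u,v):
    c=eyes.calibration(n); d=np.array([(u-c["cx"])/c["fx"],(v-c["cy"])/c["fy"]]); p=d.copy()
    for _ in range(20): p=d/(1+c["k1"]*(p@p))
    R=np.array(c["R"]);return -R.T@c["t"],R.T@np.r_[p,1]
def plane(n,u,v,z):
    o,d=ray(n,u,v);return o+d*(z-o[2])/d[2]
def tri(a,b):
    o1,d1=ray("top",*a);o2,d2=ray("scene",*b)
    s=np.linalg.lstsq(np.c_[d1,-d2],o2-o1,rcond=None)[0];p,q=o1+s[0]*d1,o2+s[1]*d2
    return (p+q)/2,np.linalg.norm(p-q)
E
python3 - <<'E'
from h import *
np.set_printoptions(precision=4,suppress=True)
print("knob",plane("top",250.8,211.3,.14),tri((250.8,211.3),(265.6,173.4)))
print("ball",plane("top",182,238.7,.128),tri((182,238.7),(316.4,201.8)))
C=[plane("top",160+u/6,190+v/6,.05) for u,v in((448,103),(645,93),(664,380),(470,393))]
c=np.mean(C,0);d=C[0]+C[1]-C[2]-C[3];print("box",c,np.arctan2(d[1],d[0]),np.array(C))
print("spindle",plane("top",224.2,257.5,.112),"jar",plane("top",298,260,.06))
# bed direction from top edges
print("tail",plane("top",139,139,.15),"head",plane("top",128,307,.18))
print("oil",plane("top",347,218,.133))
o=r.get_obs();q=o["eef_rot"]
from scipy.spatial.transform import Rotation as Ro
print(Ro.from_quat([q[1],q[2],q[3],q[0]]).as_matrix(),o["tool_pos"])
E
```

```text
knob [ 0.5355 -0.0523  0.14  ] (array([ 0.5341, -0.0513,  0.1382]), np.float64(0.003530241607464491))
ball [0.4732 0.1192 0.128 ] (array([0.4722, 0.1206, 0.1249]), np.float64(0.0025543976265667927))
box [ 0.4919 -0.0546  0.05  ] 0.04577647021630066 [[ 0.555  -0.0073  0.05  ]
 [ 0.5572 -0.0959  0.05  ]
 [ 0.4294 -0.1005  0.05  ]
 [ 0.4258 -0.0145  0.05  ]]
spindle [0.4242 0.0173 0.112 ] jar [ 0.4107 -0.1713  0.06  ]
tail [0.7225 0.2214 0.15  ] head [0.3203 0.2331 0.18  ]
oil [ 0.5133 -0.2874  0.133 ]
[[-0.9049  0.4257 -0.0006]
 [ 0.4257  0.9049 -0.0015]
 [-0.0001 -0.0016 -1.    ]] [0.2659 0.565  0.2306]
```

```bash
cat > d.py <<'E'
import sys
from h import *
from scipy.spatial.transform import Rotation as Ro
x,y,z,a=map(float,sys.argv[1:5])  # target, a = heading of tool x
o=r.get_obs();q=o["eef_rot"];R=Ro.from_quat([q[1],q[2],q[3],q[0]])
T=Ro.from_matrix(np.array([[np.cos(a),np.sin(a),0],[np.sin(a),-np.cos(a),0],[0,0,-1]]))
print(np.round(R.inv().apply(np.array([x,y,z])-o["tool_pos"]),4),np.round((R.inv()*T).as_rotvec(),3),np.round(o["tool_pos"],4),np.round(o["contact_force"],2),o["clock"])
E
W='-0.568 -0.411 -0.019 0 0 -0.485 0'
python3 inch.py '-0.568 -0.411 -0.04 0 0 -0.485 0;-0.568 -0.411 -0.04 0 0 -0.485 0;-0.568 -0.411 -0.04 0 0 -0.485 0;-0.568 -0.411 -0.04 0 0 -0.485 0;-0.568 -0.411 -0.04 0 0 -0.485 0;-0.568 -0.411 -0.04 0 0 -0.485 0;-0.568 -0.411 -0.04 0 0 -0.485 0;-0.568 -0.411 -0.04 0 0 -0.485 0' 40
python3 d.py .605 -.049 .25 3.187
```

```text
clock: 0.77
tool_pos: [0.4274, 0.2721, 0.2502]
eef_rot: [-0.0, -0.023, 1.0, -0.0]
contact_force: [2.1, 0.6, -1.0]
opening: -0.0003
grasp_force: 0.0
[-1.628e-01 -3.288e-01  2.000e-04] [-0. -0. -0.] [0.4274 0.2721 0.2502] [ 2.05  0.64 -0.96] 0.7667
```

```bash
python3 inch.py '-0.163 -0.329 0 0 0 0 0;-0.163 -0.329 0 0 0 0 0;-0.163 -0.329 0 0 0 0 0;-0.163 -0.329 0 0 0 0 0;-0.163 -0.329 0 0 0 0 0;-0.163 -0.329 0 0 0 0 0;-0.163 -0.329 0 0 0 0 0;-0.163 -0.329 0 0 0 0 0' >/dev/null
python3 inch.py '0 -0.035 0 0 0 0 0;0 -0.035 0 0 0 0 0;0 -0.035 0 0 0 0 0'
python3 d.py .605 -.049 .135 3.187
```

```text
clock: 1.68
tool_pos: [0.5894, -0.056, 0.2494]
eef_rot: [-0.001, -0.02, 1.0, -0.001]
contact_force: [0.1, 1.0, 0.5]
opening: -0.0004
grasp_force: 0.0
[-0.0161  0.0065  0.1143] [-0.001 -0.002 -0.006] [ 0.5894 -0.056   0.2494] [0.11 0.98 0.5 ] 1.6833
```

```bash
python3 inch.py '-0.016 0.005 0.02 0 0 0 0;-0.016 0.005 0.06 0 0 0 0;-0.016 0.005 0.1 0 0 0 0;-0.016 0.005 0.12 0 0 0 0;-0.016 0.005 0.12 0 0 0 0;-0.016 0.005 0.12 0 0 0 0'
python3 - <<'E'
from h import *
import cv2
im=np.hstack([cv2.resize(eyes.camera(n)[v:v+130,u:u+130,::-1],None,fx=3,fy=3,interpolation=2) for n,u,v in(("scene",210,110),("top",190,160))])
cv2.imwrite("pics/p1.png",im)
E
python3 d.py .545 -.052 .128 3.187
```

```text
clock: 2.18
tool_pos: [0.6049, -0.0448, 0.1298]
eef_rot: [-0.001, -0.024, 1.0, 0.001]
contact_force: [-0.3, -0.5, 0.6]
opening: 0.0001
grasp_force: 0.0
[ 0.0623 -0.0037  0.0039] [0.001 0.003 0.001] [ 0.607  -0.0454  0.1321] [ 0.54 -0.27  0.46] 2.2833
```

View pics/p1.png

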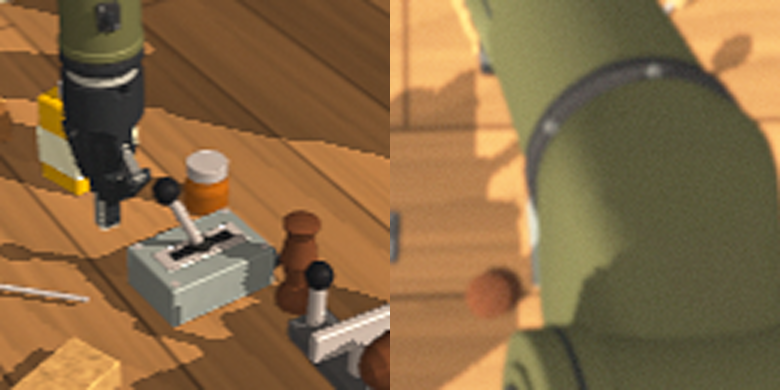

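```bash
python3 inch.py '0.02 -0.006 0 0 0 0 0;0.035 -0.006 0 0 0 0 0;0.045 -0.006 0 0 0 0 0;0.055 -0.006 0 0 0 0 0;0.063 -0.006 0 0 0 0 0;0.07 -0.006 0 0 0 0 0;0.075 -0.006 0 0 0 0 0;0.078 -0.006 0 0 0 0 0'
cat > knob.py <<'E'
from h import *
import cv2,sys
im=eyes.camera("scene")
if len(sys.argv)>1: cv2.imwrite(sys.argv[1],cv2.resize(im[130:250,220:340,::-1],None,fx=4,fy=4,interpolation=2))
m=(im.max(2)<60).astype(np.uint8)
n,l,s,c=cv2.connectedComponentsWithStats(m[150:200,240:300])
a=0.046;nv=np.array([-np.sin(a),np.cos(a),0]);b=np.array([.4919,-.0546,0.05])
for i in range(1,n):
    if 20<s[i,4]<400:
        u,v=c[i]+[240,150];o,d=ray("scene",u,v);p=o+d*((b-o)@nv)/(d@nv)-b
        e=p[0]*np.cos(a)+p[1]*np.sin(a);print(s[i],(round(u,1),round(v,1)),"offset",round(e,4),"z",round(p[2],4),"ang",round(np.arctan2(e,p[2]),3))
E
python3 knob.py pics/p2.png; python3 d.py .518 -.052 .128 3.187
```

```text
clock: 2.95
tool_pos: [0.5285, -0.056, 0.1316]
eef_rot: [0.001, -0.023, 1.0, -0.0]
contact_force: [1.5, -0.1, 0.9]
opening: 0.0003
grasp_force: 0.9
[ 16   0  26  25 339] (np.float64(267.7), np.float64(160.0)) offset 0.0318 z 0.1314 ang 0.237
[27 37 21 10 59] (np.float64(276.8), np.float64(191.3)) offset -0.0026 z -0.0005 ang -1.776
[0.0091 0.0047 0.003 ] [-0.  0. -0.] [ 0.5273 -0.0563  0.131 ] [1.44 0.49 1.45] 3.0
```

View pics/p2.png

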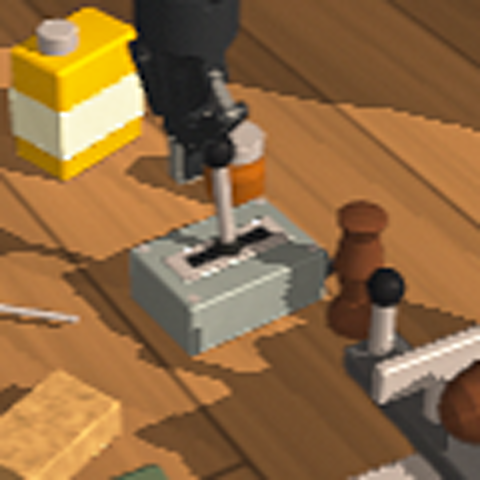

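```bash
cat >> h.py <<'E'
def lev(u,v):
    a=0.046;nv=np.array([-np.sin(a),np.cos(a),0]);b=np.array([.4919,-.0546,0.05])
    o,d=ray("scene",u,v);p=o+d*((b-o)@nv)/(d@nv)-b
    e=p[0]*np.cos(a)+p[1]*np.sin(a);return e,p[2],np.arctan2(e,p[2])
E
python3 -c "
from h import *
print(lev(265.6,173.4),lev(275,168.2))"
```

```text
(np.float64(0.039326319703313885), np.float64(0.08602290763709812), np.float64(0.42879304587424494)) (np.float64(0.005510769908051179), np.float64(0.0917011847890306), np.float64(0.060022674817170434))
```

```bash
python3 inch.py '0.002 0 0 0 0 0 0;0.004 0 0 0 0 0 0;0.006 0 0 0 0 0 0;0.006 0 0 0 0 0 0'
python3 inch.py '-0.003 0 0 0 0 0 0;-0.01 0 0 0 0 0 0;-0.03 0 0 0 0 0 0;-0.06 0 0 0 0 0 0;-0.06 0 0 0 0 0 0;-0.06 0 -0.02 0 0 0 0;-0.06 0 -0.06 0 0 0 0;-0.06 0 -0.09 0 0 0 0'
python3 inch.py '0 0 -0.02 0 0 0 0;0 0 -0.02 0 0 0 0'
python3 knob.py pics/p3.png; python3 d.py .42 .119 .22 3.187
```

```text
clock: 3.33
tool_pos: [0.521, -0.0566, 0.1299]
eef_rot: [-0.001, -0.023, 1.0, -0.0]
contact_force: [1.1, -0.5, 0.9]
opening: -0.0002
grasp_force: 0.2
clock: 4.0
tool_pos: [0.5819, -0.0536, 0.2212]
eef_rot: [-0.001, -0.023, 1.0, 0.0]
contact_force: [0.8, -1.5, 0.3]
opening: 0.0
grasp_force: 0.0
clock: 4.17
tool_pos: [0.5849, -0.0534, 0.2447]
eef_rot: [0.004, -0.022, 1.0, 0.0]
contact_force: [1.1, 0.1, 0.1]
opening: -0.0
grasp_force: 0.0
[33 12  8  9 54] (np.float64(276.1), np.float64(166.3)) offset 0.0016 z 0.0972 ang 0.017
[27 37 21 10 60] (np.float64(276.7), np.float64(191.3)) offset -0.0025 z -0.0004 ang -1.73
[0.1557 0.1798 0.0216] [-0.     0.004 -0.   ] [ 0.5835 -0.0536  0.2423] [ 0.08 -1.06 -1.45] 4.2167
```

View pics/p3.png

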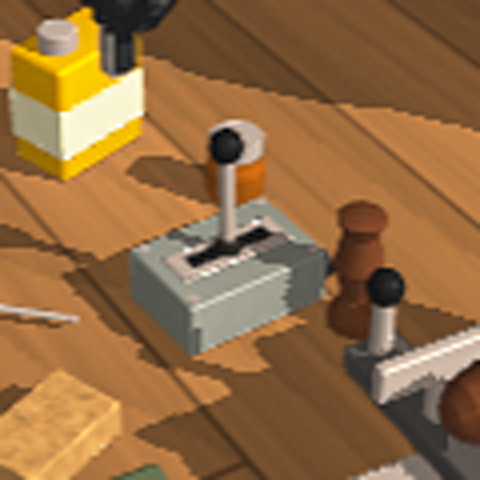

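```bash
python3 inch.py '0.15 0.178 0 0 0 0 0;0.15 0.178 0 0 0 0 0;0.15 0.178 0 0 0 0 0;0.15 0.178 0 0 0 0 0;0.15 0.178 0 0 0 0 0;0.15 0.178 0 0 0 0 0;0.15 0.178 0 0 0 0 0;0.15 0.178 0 0 0 0 0'
python3 d.py .428 .119 .1 3.12
python3 - <<'E'
from h import *
import cv2
im=np.hstack([cv2.resize(eyes.camera(n)[v:v+130,u:u+130,::-1],None,fx=3,fy=3,interpolation=2) for n,u,v in(("scene",260,120),("top",100,160))])
cv2.imwrite("pics/p4.png",im)
E
```

```text
clock: 4.88
tool_pos: [0.4227, 0.1179, 0.2395]
eef_rot: [-0.001, -0.024, 1.0, -0.0]
contact_force: [0.6, -0.1, 0.7]
opening: -0.0
grasp_force: 0.0
[-0.0056  0.0009  0.1395] [-0.001 -0.002  0.07 ] [0.4227 0.1179 0.2395] [ 0.57 -0.09  0.69] 4.8833
```

View pics/p4.png

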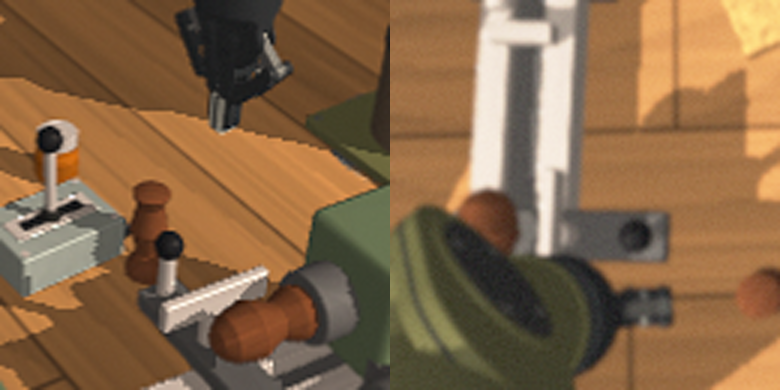

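```bash
python3 inch.py '-0.004 0.001 0.03 0 0 0 0;-0.004 0.001 0.06 0 0 0 0;-0.004 0.001 0.09 0 0 0 0;-0.004 0.001 0.12 0 0 0 0;-0.004 0.001 0.132 0 0 0 0;-0.004 0.001 0.132 0 0 0 0'
python3 inch.py '-0.015 0 0 0 0 0 0;-0.025 0 0 0 0 0 0;-0.035 0 0 0 0 0 0;-0.045 0 0 0 0 0 0;-0.055 0 0 0 0 0 0;-0.065 0 0 0 0 0 0;-0.075 0 0 0 0 0 0;-0.085 0 0 0 0 0 0'
python3 d.py .57 .119 .108 3.187
```

```text
clock: 5.48
tool_pos: [0.4273, 0.1165, 0.1053]
eef_rot: [-0.003, -0.022, 1.0, -0.002]
contact_force: [-1.2, -1.0, -0.7]
opening: 0.0003
grasp_force: 0.0
clock: 6.15
tool_pos: [0.5111, 0.1181, 0.1081]
eef_rot: [-0.003, -0.021, 1.0, -0.003]
contact_force: [-3.8, -3.0, 0.7]
opening: -0.0001
grasp_force: 2.3
[-0.0589 -0.0015 -0.0002] [-0.005 -0.006 -0.004] [0.5111 0.1181 0.1081] [-3.81 -2.97  0.7 ] 6.15
```

```bash
python3 inch.py '-0.01 -0.001 0 0 0 0 0;-0.02 -0.002 0 0 0 0 0;-0.03 -0.003 0 0 0 0 0;-0.04 -0.004 0 0 0 0 0;-0.047 -0.004 0 0 0 0 0;-0.052 -0.004 0 0 0 0 0'
python3 inch.py '-0.006 -0.001 0 0 0 0 0;-0.012 -0.001 0 0 0 0 0;-0.012 -0.001 0 0 0 0 0'
```

```text
clock: 6.65
tool_pos: [0.565, 0.1179, 0.1083]
eef_rot: [-0.001, -0.021, 1.0, -0.001]
contact_force: [-3.5, -2.3, -0.1]
opening: 0.0003
grasp_force: 1.9
clock: 6.9
tool_pos: [0.5786, 0.1197, 0.1086]
eef_rot: [0.001, -0.022, 1.0, 0.0]
contact_force: [-1.0, -0.3, -0.1]
opening: -0.0003
grasp_force: 0.5
```

```bash
python3 inch.py '-0.005 -0.001 0 0 0 0 0;-0.01 -0.001 0 0 0 0 0;-0.01 -0.001 0 0 0 0 0'
python3 inch.py '-0.004 -0.001 0 0 0 0 0;-0.008 -0.001 0 0 0 0 0;-0.008 -0.001 0 0 0 0 0'
```

```text
clock: 7.15
tool_pos: [0.5886, 0.1198, 0.1085]
eef_rot: [0.001, -0.022, 1.0, 0.0]
contact_force: [-2.1, -1.1, -0.5]
opening: -0.0002
grasp_force: 0.7
clock: 7.4
tool_pos: [0.5965, 0.1195, 0.1085]
eef_rot: [0.001, -0.023, 1.0, 0.001]
contact_force: [-1.0, -0.1, 0.4]
opening: 0.0
grasp_force: 0.7
```

```bash
python3 inch.py '-0.003 0 0 0 0 0 0;-0.006 0 0 0 0 0 0;-0.006 0 0 0 0 0 0'
python3 inch.py '-0.003 0 0 0 0 0 0;-0.006 0 0 0 0 0 0;-0.006 0 0 0 0 0 0'
```

```text
clock: 7.65
tool_pos: [0.5973, 0.1192, 0.1077]
eef_rot: [-0.004, -0.023, 1.0, -0.001]
contact_force: [-11.0, -1.3, 5.1]
opening: 0.0001
grasp_force: 5.3
clock: 7.9
tool_pos: [0.5974, 0.119, 0.107]
eef_rot: [-0.01, -0.023, 1.0, -0.002]
contact_force: [-21.5, -1.3, 11.7]
opening: 0.0003
grasp_force: 10.9
```

```bash
python3 inch.py '0.015 0 0 0 0 0 0;0.03 0 0 0 0 0 0;0.045 0 0 0 0 0 0;0.055 0 -0.01 0 0 0 0;0.055 0 -0.04 0 0 0 0;0.055 0 -0.08 0 0 0 0;0.055 0 -0.11 0 0 0 0;0.055 0 -0.12 0 0 0 0'
python3 inch.py '0 0 -0.03 0 0 0 0;0 0 -0.03 0 0 0 0;0 0 -0.03 0 0 0 0'
python3 - <<'E'
from h import *
import cv2
im=eyes.camera("scene")[120:320,210:370,::-1]
cv2.imwrite("pics/p5.png",cv2.resize(im,None,fx=3,fy=3,interpolation=2))
E
```

```text
clock: 8.57
tool_pos: [0.5559, 0.1187, 0.2341]
eef_rot: [0.005, -0.023, 1.0, 0.002]
contact_force: [1.0, 2.2, -0.5]
opening: 0.0001
grasp_force: 0.0
clock: 8.82
tool_pos: [0.5539, 0.1177, 0.2603]
eef_rot: [0.003, -0.022, 1.0, 0.001]
contact_force: [-0.3, -0.9, 0.0]
opening: -0.0002
grasp_force: 0.0
```

View pics/p5.png

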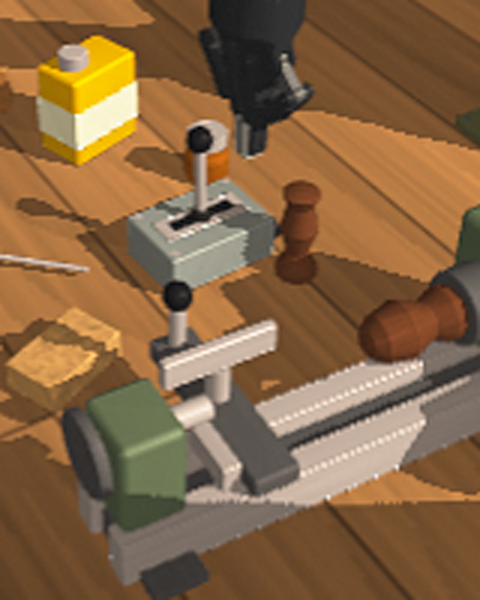

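The picture shows the lever upright (knob at 200,138), the rest carriage against the stop block (about 225,460), and the gripper clear of everything.

```bash
python3 -c "
from station import r, eyes
print(r.hand_in())"
```

```text
the job is handed in; nothing more can be done
None
```

The job is handed in (no verdict came back): in the last picture the lever stands upright at off, the tool rest is against its stop after a firm 21 N push, and the gripper and the loose things I could see are clear and unmoved.

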